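# Rebuild the stop stack of a tilting coin bin

## Task

Rebuild the stop post of the tilting coin bin: thread the aluminium spacer onto the upright bolt first and let go of it, then the brass washer on top of it, let go, then the red plastic bushing, and push the stack down until the white nylon collar under it is fully home on the grey block and the parts sit tight on one another. The bolt is clamped somewhere along its slot, so find it by feel or by sight; be gentle (never press on the post or the stack with more than about 25 N), leave the bin as it is tilted and leave the other things on the table where they are.

Things in the scene. Friction and masses are not known exactly. Their poses are not given: they have to be found in the camera images.
- stand: Fixed steel assembly of bin and stop post; differs in place and yaw. Origin at table height under the slot's centre; y along the slot, x across it to the bin's side. Grey slotted block 50 (x) x 84 (y) x 20 mm high, centred on the origin. The bolt in it: see slot, the collar: block_top. Stack home: undersides of spacer, washer, bushing at 24, 40, 46 mm above the table
- slot (a point): Centre of the 36 mm slot in the block's top, 20 mm above the table. The vertical steel bolt, 10 mm diameter, rises from the slot to 82 mm above the table (last 3 mm chamfered to 7 mm diameter). Its axis is at the stand's x = 0, firmly clamped at an unmeasured y from -12 to +12 mm from this point, different each time
- block_top (a point): Same point as slot. White nylon collar on the bolt, 22 mm diameter, 4 mm thick: it starts with its underside 6 to 14 mm above the block's top, carries the parts' weight by friction, slides down under about 6 N, stays where pushed, and stops hard with its underside on the block (its top then 24 mm above the table)
- bin_rim (a point): Middle of the steel bin's front rim. Bin 140 (x) x 200 (y) x 75 mm, centred at the stand's x = 175, y = -105 mm, on a stiff pivot 70 mm above the table; it leans up to 0.25 rad towards the block, its front then about 95 mm from the slot in x, up to about 125 mm high. To be left as it is
- spacer: Aluminium-coloured ring, outer diameter 32, bore 12.5, height 16 mm, about 80 g, lying flat on the table, bore upright; origin at the centre of its underside, z along the bore
- washer: Flat brass ring, outer diameter 46, bore 12.5, thickness 6 mm, 60 g, lying flat on the table; origin at the centre of its underside, z along the bore
- bushing: Red plastic tube standing upright on the table, outer diameter 26, bore 12.5, height 28 mm, about 25 g; origin at the centre of its underside, z along the bore
- ring_tray: White ceramic plate, 100 mm diameter, 20 mm high; bystander, origin under its centre
- loupe: Amber glass loupe dome on a black rim, 38 mm diameter, 30 mm high, standing; bystander, origin under its centre
- tube_a: Clear coin tube with blue cap, 35 mm diameter, 69 mm high, standing; bystander, origin under its centre
- tube_b: Clear coin tube with green cap, 35 mm diameter, 69 mm high, standing; bystander, origin under its centre
- medal_case: Bronze medal in a flat clear case with black base, 76 x 76 x 20 mm; bystander, origin under its centre
There are look-alikes about, which are no part of the job. Of the things that look like the spacer, take the one that is farthest from the robot's base at the start.

How it is judged:
By the outcome, as a careful person would: the job done as asked, in the order asked, and still so for the second after the job is handed in, with the robot touching nothing.
It also fails if it takes over 72 s, if anything falls off the work surface, if the arm or the gripper's body presses on something with over 40 N, if the wrist force passes 120 N, or if a joint passes its speed limit or range.

## Robot

A 7-joint arm with a two-finger parallel gripper is mounted at the origin on the work surface. World frame = base frame: x ahead of the robot, y to its left, z up, the work surface at z = 0. Lengths are in m, angles in rad, forces in N, time in s.
With the tool pointing down it reaches from about 0.4 to 0.85 m from the base axis. Payload 10.4 kg.
Tool frame: the origin (TCP) lies midway between the tips of the shut fingers; the grasp point (between the pads) lies 19 mm behind it; z points along the fingers, y is the direction in which the jaws open and shut (so a half turn about z gives the same grasp; the last joint's range is limited). The gripper opens to 85 mm and grips with 20 to 120 N. Pads are 22 mm wide; open, the fingers measure 114 mm over their backs; the gripper's body (76 mm by 85 mm) begins 54 mm behind the grasp point. The pads swing forward as they close: fully open they stand 13 mm farther back than shut.
Start: joints at [-0.023, 0.332, -0.065, 1.46, 0.022, 1.35, -0.088], TCP at [0.625, 0, 0.231] pointing down, gripper open.
Joint ranges: [-2.6, 2.6], [-0.5, 2.12], [-1.47, 1.34], [0.16, 2.42], [-1.27, 4.41], [0.06, 2.06], [-2.6, 2.6]. Speed limits (rad/s): [2.22, 2.22, 2.79, 2.79, 3.14, 3.14, 3.14].

## Interface

Orientations are given as a unit quaternion [x, y, z, w].
In Python, from workcell import manip, camera, camera_info, workorder, nets gives the robot as it stands.
- The arm moves only by the tool apply_moves, never from a script. Its argument "commands" is a list of rows, each a list of 5 numbers: the shift along the tool's x, y, z in m, then the turn about the tool's z in degrees, then the gripper command: -1 is fully open, 1 is shut, values between are in proportion. A call has 1 to 5 rows; each row shifts and turns the pose as measured when the row begins, along the tool's axes as they then stand; what a row does not reach is not made up. A row lasts 1/12 s, in which the tool goes at most 41.7 mm and 7.16 degrees, less where a joint would pass 70% of its speed; a pose out of reach is approached as far as the arm can. A call is refused whole if a number of a shift passes 0.0417 or a number of a turn 7.16, either way. A call with a gripper value outside its range is refused whole. The fingers move at their own pace and stop on an object; "squeeze" is the grip in N (left out, the last holds). Time passes only in rows, so rows that do not move let the fingers close. It gives the time, the measured TCP pose, the force and the opening at its end, in the units of the state.
- manip.get_obs(): the state, without advancing time (a new reading comes with each control period).
- camera(name): name is "scene" or "side" or "wrist"; returns (picture, depth): 420x560x3 uint8, red, green, blue; 420x560 float32, m along the optical axis (not along the pixel's ray), 0 where there is no reading.
- camera_info(name): a dict with "camera_matrix" (3x3 intrinsics, pixels), "xyz" and "rotation" of the camera in the world; the wrist camera has in their place "T_tool_cam" (4x4, takes a point from camera to tool coordinates, whose origin is the TCP and whose axes are the flange's). Camera axes: x right, y down, z forward; pixel columns grow to the right and rows downward; lengths in m; the calibration is good to about 2 mm. A picture is of the moment at which its call begins: read the wrist's pose just before it. camera_info takes no time and is no camera call.
- workorder.hand_in(): hands the job in, once; it reports no verdict.
Trained networks look in the newest picture that a camera, given by its name, has taken for a name from the list of things; names that differ only in an ending like _2 or _b are one class to them, and where a whole thing is asked for, a point or a joint stands for the part that bears it (a point fixed in the world has none). Each returns a list of dicts, best first, with "conf" (0 to 1); they miss things now and then, are a little off and sometimes report something else, mostly with a low value. They report only what shows in the picture. A call takes as long as a camera call. They do not tell look-alikes from the thing itself.
- nets.look_for(camera, thing): "rect" ([left, top, width, height] in pixels, round what is visible of it).
- nets.place_of(camera, thing): "xy" ([column, row] in pixels: a listed point, or the origin of a listed thing).
The state is a dict: "clock": time; "joint_pos": joint angles; "joint_velocities": joint speeds; "tau": joint torques, N m; "position": TCP position; "ee_rot": TCP orientation; "ft_force": force on the tool from outside, world axes, zero at the start; "torque": the same for the moment, N m; "grip_width": opening from 0.0 (shut) to 1.0 (fully open).
Only numpy, scipy, OpenCV 4.12 (cv2) and the standard library are available. Lean on these libraries where they do the work, as an engineer would, in place of code of your own. Each camera call takes 0.05 s, during which the arm holds its last target. There are 200 camera calls.

## Working session

There is one attempt and no reset: what is moved stays moved. The work goes in short steps, Python scripts to look and compute and a tool call to move; the robot and the scene stay as the last step left them, time stands still between calls to the robot, and variables do not carry over. Pictures are saved under pics/ and viewed, about 8 in all and at most 12, crops included, and the job is handed in when it is done.

Besides the shell and the picture viewer there is one more tool, called after "Request:" as name(argument=value, ...) on one line, values as JSON. apply_moves: Moves the arm, as the interface text tells. Its arguments: {"type":"object","properties":{"commands":{"type":"array","items":{"type":"array","items":{"type":"number"}}},"squeeze":{"type":"number"}},"required":["commands"]}

```bash
ls; mkdir -p pics
cat > h.py <<'E'
import numpy as np, cv2
from workcell import manip, camera, camera_info, workorder, nets
from scipy.spatial.transform import Rotation as R
def cam(name):
    o=manip.get_obs(); i=camera_info(name); K=np.array(i["camera_matrix"])
    if name=="wrist":
        T=np.eye(4);T[:3,:3]=R.from_quat(o["ee_rot"]).as_matrix();T[:3,3]=o["position"]
        T=T@np.array(i["T_tool_cam"])
    else:
        T=np.eye(4);r=np.array(i["rotation"]);T[:3,:3]=r if r.shape==(3,3) else R.from_quat(r).as_matrix();T[:3,3]=i["xyz"]
    p,d=camera(name); return p,d,K,T
def ray_z(K,T,uv,z):
    r=T[:3,:3]@np.linalg.solve(K,[uv[0],uv[1],1.]); return T[:3,3]+r*(z-T[2,3])/r[2]
def proj(K,T,P):
    c=T[:3,:3].T@(np.asarray(P)-T[:3,3]); return (K@c/c[2])[:2]
def cloud(d,K,T):
    v,u=np.mgrid[:d.shape[0],:d.shape[1]]
    P=np.stack([(u-K[0,2])/K[0,0]*d,(v-K[1,2])/K[1,1]*d,d],-1)
    W=P@T[:3,:3].T+T[:3,3]; W[d<=0]=np.nan; return W
def save(n,p): cv2.imwrite("pics/"+n,p[...,::-1])
E
python3 - <<'E'
from h import *
print(manip.get_obs())
for c in ["scene","side","wrist"]:
    p,d,K,T=cam(c); save(c+"0.png",p); np.savez(c+"0.npz",p=p,d=d,K=K,T=T)
    print(c,K[0,0],T.round(3).tolist())
    for t in ["stand","slot","bin_rim","spacer","washer","bushing","loupe","tube_a","ring_tray","medal_case"]:
        z={"slot":.02,"bin_rim":.11}.get(t,0)
        print(t,[(np.round(r["xy"]).astype(int).tolist(),round(r["conf"],2),ray_z(K,T,r["xy"],z).round(3)[:2].tolist()) for r in nets.place_of(c,t)[:4]])
a=cv2.imread("pics/scene0.png");b=cv2.imread("pics/side0.png")
E
```

```text
pics
{'clock': 0.0, 'joint_pos': array([-0.02261188,  0.3328661 , -0.06471158,  1.46097492,  0.02154912,
        1.34988406, -0.08848659]), 'joint_velocities': array([ 5.99569453e-04,  1.05007414e-03, -5.11888953e-04, -1.12158689e-03,
       -7.01762648e-04,  4.75835816e-05, -6.59850903e-04]), 'tau': array([ 4.98105128e-04, -6.25449800e+01,  4.97091911e-02, -3.91610491e+01,
        1.63588714e-02,  9.83294769e-03, -6.01235030e-06]), 'position': array([6.24612740e-01, 2.53825872e-05, 2.30503505e-01]), 'ee_rot': array([ 7.07090070e-01,  7.07123125e-01, -5.14112684e-04, -5.03968932e-04]), 'ft_force': array([-0.0282708 , -0.39171284, -0.18644912]), 'torque': array([ 0.02178461, -0.0008966 , -0.02907149]), 'grip_width': 1.0003254205838092}
scene 435.35344142659494 [[0.395, 0.591, -0.703, 1.443], [0.918, -0.273, 0.287, -0.279], [-0.022, -0.759, -0.651, 0.897], [0.0, 0.0, 0.0, 1.0]]
stand [([214, 230], 0.78, [0.465, -0.093])]
slot [([220, 225], 0.66, [0.473, -0.073]), ([313, 283], 0.55, [0.791, 0.08])]
bin_rim [([199, 240], 0.62, [0.605, -0.162]), ([346, 240], 0.25, [0.765, 0.186])]
spacer 
[... 1035 characters left out ...]
166], 0.86, [0.562, 0.429])]
medal_case [([225, 168], 0.39, [0.56, 0.423])]
wrist 343.05625461794966 [[1.0, -0.0, -0.001, 0.625], [-0.0, -0.965, -0.262, 0.067], [-0.001, 0.262, -0.965, 0.373], [0.0, 0.0, 0.0, 1.0]]
stand [([150, 252], 0.56, [0.472, -0.086])]
slot [([143, 257], 0.78, [0.472, -0.084])]
bin_rim [([254, 366], 0.59, [0.601, -0.153])]
spacer [([181, 94], 0.69, [0.522, 0.088]), ([266, 39], 0.67, [0.61, 0.14]), ([201, 162], 0.67, [0.538, 0.019])]
washer []
bushing [([142, 256], 0.29, [0.462, -0.092])]
loupe [([150, 252], 0.67, [0.472, -0.087]), ([257, 365], 0.26, [0.593, -0.243])]
tube_a [([415, 85], 0.68, [0.762, 0.097])]
ring_tray []
medal_case [([90, 391], 0.56, [0.373, -0.283])]
```

View pics/side0.png

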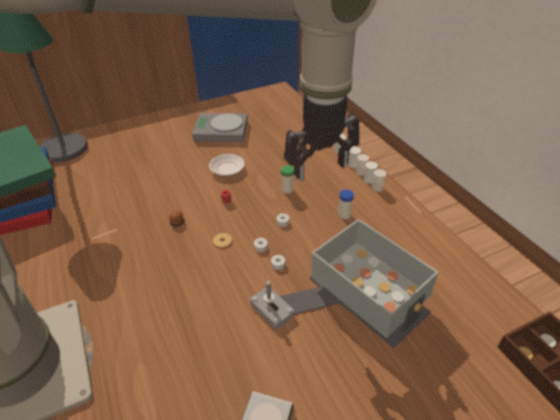

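View pics/wrist0.png

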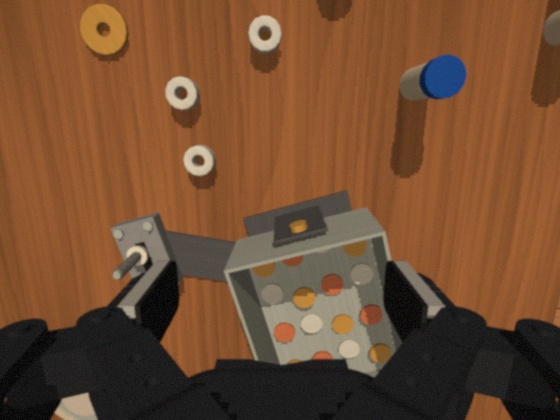

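The side view (273,312 = stand) and the wrist view agree. There are three ring look-alikes, at wrist pixels (265,34), (181,93) and (199,160); the farthest from the base is the one at about (0.61, 0.14). The washer is at (104,29), and the bolt and collar are at about (135,255). Next I'll measure them from depth.

Run:
```python
from h import *
for c in ["wrist","side","scene"]:
    f=np.load(c+"0.npz"); W=cloud(f["d"],f["K"],f["T"])
    for n,xy,h,r in [("spacer",(.605,.143),.016,.03),("washer",(.455,.148),.006,.035),("bushing",(.513,.285),.028,.025)]:
        m=(np.hypot(W[...,0]-xy[0],W[...,1]-xy[1])<r)&(abs(W[...,2]-h)<(.0025 if h<.01 else .004))
        P=W[m]
        if len(P)>10:
            (cx,cy),(w,hh),a=cv2.minAreaRect((P[:,:2]*1000).astype(np.float32))
            print(c,n,len(P),P.mean(0).round(4),"rect",round(cx,1),round(cy,1),round(w,1),round(hh,1))
    m=(np.hypot(W[...,0]-.472,W[...,1]+.088)<.06)&(abs(W[...,2]-.02)<.003)
    P=W[m]; print(c,"block",len(P),P.mean(0).round(4),cv2.minAreaRect((P[:,:2]*1000).astype(np.float32)))
    m=(np.hypot(W[...,0]-.472,W[...,1]+.088)<.04)&(W[...,2]>.045)&(W[...,2]<.082)
    P=W[m]; print(c,"bolt",len(P),P.mean(0).round(4) if len(P) else 0, P[P[:,2]>.07].mean(0) if len(P) else 0, P[P[:,2]<.06].mean(0) if len(P) else 0)
    m=(np.hypot(W[...,0]-.472,W[...,1]+.088)<.03)&(W[...,2]>.0275)&(W[...,2]<.04)
    P=W[m]; print(c,"collar",len(P),P.mean(0).round(4) if len(P) else 0,np.percentile(P[:,2],[5,50,95]) if len(P) else 0)
f=np.load("wrist0.npz");p=f["p"][200:300,90:240]; save("crop1.png",cv2.resize(p,None,fx=4,fy=4,interpolation=cv2.INTER_CUBIC))
```

```text
wrist spacer 795 [0.609  0.1425 0.0148] rect 608.9 142.6 30.7 31.0
wrist washer 1672 [0.4516 0.1483 0.0052] rect 451.4 148.0 45.0 44.5
wrist block 1761 [ 0.471  -0.0677  0.0194] ((473.0169677734375, -83.55111694335938), (51.142032623291016, 81.9898910522461), 15.063824653625488)
wrist bolt 291 [ 0.4735 -0.0742  0.0668] [ 0.47299793 -0.07478366  0.07765351] [ 0.47400726 -0.07365555  0.0523489 ]
wrist collar 234 [ 0.4735 -0.0742  0.0351] [0.03301231 0.03504832 0.03725288]
side spacer 83 [0.6088 0.1403 0.015 ] rect 608.6 140.8 30.1 31.3
side washer 171 [0.4498 0.1455 0.0056] rect 450.2 146.5 43.6 44.8
side bushing 46 [0.5117 0.2827 0.0273] rect 511.7 282.1 24.5 24.9
side block 705 [ 0.4725 -0.0916  0.0195] ((472.7540283203125, -86.37174987792969), (51.40811538696289, 85.66838073730469), 15.697943687438965)
side bolt 72 [ 0.4699 -0.0805  0.0665] [ 0.47040078 -0.08017502  0.0771656 ] [ 0.46951435 -0.08111641  0.05306221]
side collar 63 [ 0.4696 -0.0804  0.0353] [0.03263495 0.03527114 0.03899496]
scene spacer 61 [0.6114 0.14   0.0159] rect 610.2 140.2 26.5 30.7
scene washer 92 [0.4542 0.1448 0.0059] rect 452.5 147.8 60.9 49.7
scene bushing 32 [0.5133 0.2817 0.0278] rect 513.3 281.7 22.9 24.6
scene block 228 [ 0.4761 -0.0901  0.0203] ((472.34600830078125, -87.73501586914062), (49.81619644165039, 84.75651550292969), 17.27240753173828)
scene bolt 35 [ 0.4746 -0.0792  0.0648] [ 0.47355396 -0.07907014  0.07641318] [ 0.47529807 -0.07954297  0.05313653]
scene collar 27 [ 0.4751 -0.0787  0.0359] [0.0326761  0.03593849 0.03890272]
```

View pics/crop1.png

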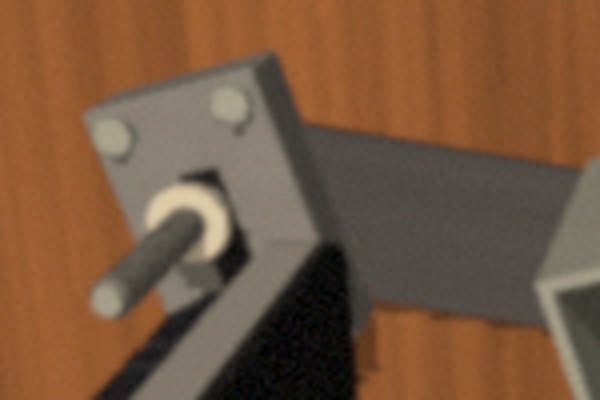

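The crop shows the bolt leaning with perspective from the collar at (185,225), and the slot running up-left, so the stand yaw is about +15°. The three cameras, corrected for the visible surface, put the bolt axis at about (0.471, -0.0775) and the collar top at about 36 mm. Now I'll go to the farthest spacer.

Request:
apply_moves(commands=[[0.03,-0.004,0.02,0,-0.2],[0.03,-0.004,0.02,0,-0.2],[0.03,-0.004,0.02,0,-0.2],[0.03,-0.004,0.02,0,-0.2],[0.02,0,0.02,0,-0.2]], squeeze=30)

```text
clock: 2.07
position: [0.6137, 0.1369, 0.1337]
ee_rot: [0.712, 0.702, 0.004, 0.005]
ft_force: [0.0, -0.0, 0.1]
grip_width: 0.599
```

```bash
cat > meas.py <<'E'
import sys
from h import *
def ring(x,y,h,r,tol=.004,c="wrist",n=None):
    p,d,K,T=cam(c); W=cloud(d,K,T)
    m=(np.hypot(W[...,0]-x,W[...,1]-y)<r)&(abs(W[...,2]-h)<tol); P=W[m]
    if n: save(n,p)
    if len(P)<10: print("none",len(P)); return p
    a=cv2.minAreaRect((P[:,:2]*1000).astype(np.float32))
    print(len(P),"mean",P.mean(0).round(4),"rect",np.round(a[0],1),np.round(a[1],1)); return p
E
python3 - <<'E'
from meas import *
ring(.609,.142,.015,.03)
o=manip.get_obs(); print(o["position"],R.from_quat(o["ee_rot"]).as_matrix().round(3).tolist())
E
```

```text
1063 mean [0.6091 0.1436 0.0148] rect [609.  143.4] [30.7 31.2]
[0.61126433 0.14100385 0.12891402] [[0.009, 1.0, 0.006], [1.0, -0.009, -0.001], [-0.001, 0.006, -1.0]]
```

Request:
apply_moves(commands=[[0.001,-0.001,0.035,0.5,-0.2],[0.001,-0.001,0.035,0,-0.2],[0,0,0.03,0,-0.2],[0,0,0.015,0,-0.2],[0,0,0.006,0,-0.2]])

```text
clock: 2.53
position: [0.6102, 0.1476, 0.004]
ee_rot: [0.711, 0.703, 0.003, 0.003]
ft_force: [-0.2, -0.5, 0.1]
grip_width: 0.605
```

```bash
python3 -c "
from h import *
o=manip.get_obs(); print(o['position'],o['ft_force'],o['clock'])"
```

```text
[0.61022627 0.14758332 0.00400605] [-0.15033136 -0.46770555  0.13009059] 2.5333
```

Request:
apply_moves(commands=[[-0.0045,-0.001,0.002,0,-0.2],[0,0,0,0,1],[0,0,0,0,1],[0,0,0,0,1],[0,0,0,0,1]])

```text
clock: 2.95
position: [0.6104, 0.1417, 0.0041]
ee_rot: [0.711, 0.703, 0.004, 0.003]
ft_force: [0.4, -0.4, -1.6]
grip_width: 0.356
```

Request:
apply_moves(commands=[[0,0,-0.03,0,1],[0,0,-0.04,0,1],[-0.01,-0.006,-0.035,0,1],[-0.03,-0.02,-0.01,0,1],[-0.034,-0.022,0,0,1]])

```text
clock: 3.37
position: [0.562, 0.0747, 0.1263]
ee_rot: [0.708, 0.706, 0.007, 0.003]
ft_force: [1.4, -1.2, -0.5]
grip_width: 0.356
```

Request:
apply_moves(commands=[[-0.034,-0.022,0,0,1],[-0.034,-0.022,0,0,1],[-0.03,-0.02,0,0,1],[-0.01,-0.006,0,0,1],[0,0,0,0,1]])

```text
clock: 3.78
position: [0.488, -0.0439, 0.1319]
ee_rot: [0.71, 0.704, 0.012, 0.008]
ft_force: [0.4, 0.3, -1.3]
grip_width: 0.355
```

```bash
cat > bolt.py <<'E'
from meas import *
def bolt(c,tag=None):
    p,d,K,T=cam(c); W=cloud(d,K,T)
    if tag: save(tag,p)
    B=np.array([.471,-.0775]); r=np.hypot(W[...,0]-B[0],W[...,1]-B[1])
    for lo,hi in [(.045,.065),(.065,.079)]:
        P=W[(r<.011)&(W[...,2]>lo)&(W[...,2]<hi)]
        if len(P)<8: print(c,"bolt none",len(P)); continue
        m=np.median(P,0); v=T[:2,3]-m[:2]; v/=np.linalg.norm(v)
        print(c,"bolt",len(P),m.round(4),"axis",(m[:2]-v*.0036).round(4))
    return p,d,K,T,W
E
python3 - <<'E'
from bolt import *
o=manip.get_obs(); print(o["clock"],o["position"],R.from_quat(o["ee_rot"]).as_matrix().round(3).tolist(),o["grip_width"],o["ft_force"])
p,d,K,T,W=bolt("wrist","w1.png")
z=o["position"][2]
m=(np.hypot(W[...,0]-o["position"][0],W[...,1]-o["position"][1])<.025)
P=W[m&(W[...,2]<z+.03)&(W[...,2]>z-.03)];print(len(P),P.mean(0) if len(P) else 0)
bolt("side","s1.png");bolt("scene")
E
```

```text
3.7833 [ 0.48800167 -0.04388024  0.1318578 ] [[0.009, 1.0, 0.028], [1.0, -0.009, 0.004], [0.005, 0.028, -1.0]] 0.3549754260689185 [ 0.37398642  0.34549129 -1.32266787]
wrist bolt none 0
wrist bolt none 0
6205 [ 0.4877074  -0.04008551  0.14538978]
side bolt 33 [ 0.4694 -0.0812  0.0556] axis [ 0.4708 -0.0779]
side bolt 29 [ 0.47   -0.0808  0.0728] axis [ 0.4713 -0.0775]
scene bolt 18 [ 0.476  -0.0791  0.0576] axis [ 0.4725 -0.0783]
scene bolt 10 [ 0.4739 -0.0798  0.0706] axis [ 0.4704 -0.079 ]
```

View pics/w1.png

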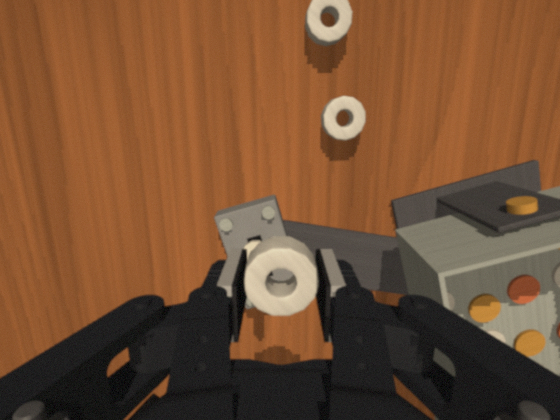

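The wrist view shows the spacer held at (281,270), with the bolt hidden behind it and the collar edge peeking out at (252,243). I'll move on towards the bolt gently and watch the tilt.

Request:
apply_moves(commands=[[-0.012,-0.006,0,0,1],[-0.012,-0.006,0,0,1],[-0.007,-0.004,0,0,1],[0,0,0,0,1],[0,0,0,0,1]])

```text
clock: 4.35
position: [0.4775, -0.0642, 0.1315]
ee_rot: [0.704, 0.71, 0.014, 0.008]
ft_force: [-0.2, 0.8, -0.7]
grip_width: 0.359
```

```bash
cat > held.py <<'E'
from meas import *
def held(zt,r=.03,tol=.004):
    """ring top plane at tool z=zt (m): centre of its points in the tool frame"""
    o=manip.get_obs(); Rt=R.from_quat(o["ee_rot"]).as_matrix(); pos=np.array(o["position"])
    p,d,K,T=cam("wrist"); W=cloud(d,K,T); Q=(W-pos)@Rt
    m=(abs(Q[...,0])<r)&(abs(Q[...,1])<r*.5)&(Q[...,2]>-.04)&(Q[...,2]<.02)
    print("tool z pct",np.percentile(Q[m][:,2],[5,25,50,75,95]).round(4))
    k=m&(abs(Q[...,2]-zt)<tol); a=Q[k]
    h=p[...,:3].astype(int)
    print("n",len(a),"x",a[:,0].min().round(4),a[:,0].max().round(4),"y",a[:,1].min().round(4),a[:,1].max().round(4),"mean",a.mean(0).round(4))
    print("pos",pos.round(4),"z axis",Rt[:,2].round(4),"x axis",Rt[:,0].round(3),"F",np.round(o["ft_force"],2),o["clock"])
    return p,d,K,T,W,Q
E
python3 - <<'E'
from held import *
p,d,K,T,W,Q=held(-.012)
np.savez("w2.npz",p=p,Q=Q)
E
```

```text
tool z pct [-0.0145 -0.0137 -0.0132 -0.012  -0.0023]
n 3835 x -0.0152 0.0164 y -0.015 0.015 mean [ 0.0018 -0.     -0.0131]
pos [ 0.4775 -0.0642  0.1315] z axis [ 0.0304  0.0079 -0.9995] x axis [-0.007  1.     0.008] F [-0.25  0.76 -0.71] 4.35
```

Request:
apply_moves(commands=[[-0.007,-0.003,0.012,0,1],[-0.006,-0.003,0.012,0,1],[-0.002,-0.001,0.01,0,1],[0,0,0.003,0,1],[0,0,0,0,1]])

```text
clock: 4.82
position: [0.4745, -0.0746, 0.0931]
ee_rot: [0.702, 0.712, 0.015, 0.008]
ft_force: [0.3, -0.2, -1.1]
grip_width: 0.356
```

Run:
```python
from held import *
from bolt import bolt
p,d,K,T,W,Q=held(-.012)
bolt("side","s2.png"); save("s2c.png",cv2.resize(cv2.imread("pics/s2.png")[240:360,200:360,::-1],None,fx=4,fy=4,interpolation=cv2.INTER_CUBIC))
```

```text
tool z pct [-0.0145 -0.0137 -0.0132 -0.012  -0.0024]
n 3831 x -0.0153 0.0164 y -0.015 0.015 mean [ 0.0019 -0.     -0.0131]
pos [ 0.4745 -0.0746  0.0931] z axis [ 0.0325  0.0092 -0.9994] x axis [-0.014  1.     0.009] F [ 0.26 -0.21 -1.08] 4.8167
side bolt 33 [ 0.4693 -0.0816  0.0552] axis [ 0.4706 -0.0783]
side bolt 29 [ 0.4692 -0.0812  0.0719] axis [ 0.4706 -0.0779]
```

Request:
apply_moves(commands=[[-0.003,-0.002,0,0.5,1],[-0.0015,-0.002,0.001,0,1],[0,0,0.003,0,1],[0,0,0.003,0,1],[0,0,0.002,0,1]])

```text
clock: 5.33
position: [0.4726, -0.0791, 0.0863]
ee_rot: [0.705, 0.709, 0.016, 0.01]
ft_force: [-0.3, 0.2, -1.6]
grip_width: 0.354
```

```bash
python3 -c "
from h import *
o=manip.get_obs(); print(o['position'].round(4),o['ft_force'].round(2),R.from_quat(o['ee_rot']).as_matrix()[:,0].round(3))"
```

```text
[ 0.4726 -0.0791  0.0863] [-0.28  0.21 -1.65] [-0.005  1.     0.009]
```

Request:
apply_moves(commands=[[0,-0.0018,0.001,0,1],[0,0,0.003,0,1],[0,0,0.003,0,1],[0,0,0.003,0,1]])

```text
clock: 5.67
position: [0.4716, -0.0783, 0.0757]
ee_rot: [0.705, 0.709, 0.017, 0.01]
ft_force: [0.8, 1.6, 0.4]
grip_width: 0.356
```

Request:
apply_moves(commands=[[0.0006,-0.0004,0.006,0,1],[0.0003,-0.0004,0.006,0,1],[0,-0.0003,0.006,0,1],[0,-0.0003,0.005,0,1],[0,0,0.003,0,1]])

```text
clock: 6.08
position: [0.4708, -0.0772, 0.0463]
ee_rot: [0.705, 0.709, 0.017, 0.01]
ft_force: [0.1, 0.1, 0.2]
grip_width: 0.357
```

Request:
apply_moves(commands=[[0,0,0.002,0,1],[0,0,0.002,0,1],[0,0,0.0015,0,1],[0,0,0,0,1]])

```text
clock: 6.42
position: [0.4709, -0.0772, 0.0394]
ee_rot: [0.705, 0.709, 0.016, 0.01]
ft_force: [-0.0, -0.5, -1.0]
grip_width: 0.356
```

Request:
apply_moves(commands=[[0,0,0.001,0,1],[0,0,0.001,0,1],[0,0,0,0,1]])

```text
clock: 6.67
position: [0.4711, -0.0773, 0.0376]
ee_rot: [0.705, 0.709, 0.016, 0.01]
ft_force: [-0.6, 0.4, 1.2]
grip_width: 0.358
```

Request:
apply_moves(commands=[[0,0,0.001,0,1],[0,0,0,0,-0.1],[0,0,0,0,-0.2],[0,0,0,0,-0.2]])

```text
clock: 7.0
position: [0.4713, -0.0774, 0.037]
ee_rot: [0.705, 0.709, 0.017, 0.01]
ft_force: [0.4, 0.2, 0.2]
grip_width: 0.6
```

Request:
apply_moves(commands=[[0,0,-0.015,0,-0.2],[0,0,-0.03,0,-0.2],[0,0,-0.035,0,-0.2],[0.01,0,-0.03,0,-0.2],[0.03,0,-0.015,0,-0.2]])

```text
clock: 7.42
position: [0.4629, -0.0426, 0.1628]
ee_rot: [0.708, 0.706, 0.013, 0.007]
ft_force: [0.5, -0.0, -0.0]
grip_width: 0.601
```

Run:
```python
from held import *
o=manip.get_obs(); print(o['clock'],o['position'].round(4),R.from_quat(o['ee_rot']).as_matrix().round(3).tolist())
p,d,K,T=cam("side"); W=cloud(d,K,T)
r=np.hypot(W[...,0]-.471,W[...,1]+.0775)<.025
for lo,hi in [(.045,.053),(.03,.045),(.055,.08)]:
    P=W[r&(W[...,2]>lo)&(W[...,2]<hi)]; print(lo,len(P),P.mean(0).round(4) if len(P) else 0, np.percentile(P[:,2],95) if len(P) else 0)
save("s3.png",cv2.resize(p[240:360,200:360],None,fx=4,fy=4,interpolation=cv2.INTER_CUBIC))
```

```text
7.4167 [ 0.4629 -0.0426  0.1628] [[0.003, 1.0, 0.029], [1.0, -0.003, 0.008], [0.008, 0.029, -1.0]]
0.045 141 [ 0.4685 -0.082   0.05  ] 0.05239133535017837
0.03 41 [ 0.466  -0.0887  0.0405] 0.044032975801062246
0.055 49 [ 0.4699 -0.0804  0.0683] 0.07856712687331535
```

View pics/s3.png

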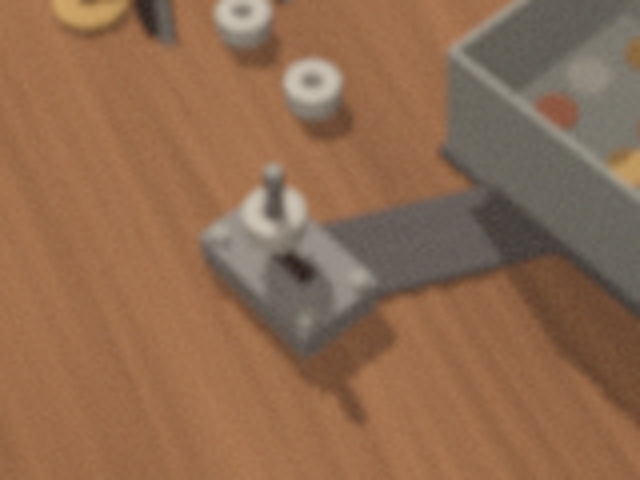

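The spacer is threaded and resting on the collar at (275,215), clear of the gripper. Now the washer.

Request:
apply_moves(commands=[[0.03,-0.002,0.005,0,-0.5],[0.035,-0.002,0.01,0,-0.5],[0.035,-0.002,0.01,0,-0.5],[0.035,-0.002,0.01,0,-0.5],[0.025,-0.001,0.01,0,-0.5]])

```text
clock: 7.88
position: [0.4596, 0.1293, 0.1253]
ee_rot: [0.708, 0.706, 0.02, 0.012]
ft_force: [1.4, -0.2, -0.7]
grip_width: 0.751
```

Request:
apply_moves(commands=[[0.005,0,0.01,0,-0.5],[0,0,0,0,-0.5]])

```text
clock: 8.05
position: [0.4581, 0.1406, 0.113]
ee_rot: [0.705, 0.709, 0.02, 0.01]
ft_force: [-0.2, -0.2, -0.2]
grip_width: 0.749
```

Run:
```python
from held import *
o=manip.get_obs(); print(o['clock'],o['position'].round(4),R.from_quat(o['ee_rot']).as_matrix().round(3).tolist(),o['grip_width'])
ring(.4515,.1475,.0052,.035,.0025)
```

```text
8.05 [0.4581 0.1406 0.113 ] [[-0.007, 0.999, 0.043], [1.0, 0.006, 0.014], [0.013, 0.043, -0.999]] 0.7485132077764457
2569 mean [0.4511 0.149  0.0049] rect [451.1 148.2] [45.3 44.3]
```

Run:
```python
from h import *
o=manip.get_obs(); print(o['joint_pos'].round(3),o['joint_velocities'].round(3),o['ee_rot'].round(4))
```

```text
[-0.156  0.1   -0.249  2.003  0.035  0.996 -0.416] [ 0.025 -0.025  0.031 -0.013 -0.001  0.021  0.021] [0.7047 0.7091 0.0202 0.0106]
```

Request:
apply_moves(commands=[[0.003,-0.004,0.01,0,-0.5],[0.002,-0.003,0.01,0,-0.5],[0,-0.003,0.01,0,-0.5],[0,0,0,0,-0.5]])

```text
clock: 8.43
position: [0.4503, 0.1414, 0.0819]
ee_rot: [0.707, 0.707, 0.021, 0.012]
ft_force: [-0.7, -0.1, 0.3]
grip_width: 0.751
```

Run:
```python
from h import *
o=manip.get_obs(); print(o['position'].round(4),o['joint_pos'].round(3),o['ee_rot'].round(4),R.from_quat(o['ee_rot']).as_matrix()[:,2].round(3))
```

```text
[0.4503 0.1414 0.0819] [-0.164  0.127 -0.254  2.051  0.049  0.921 -0.444] [0.7069 0.7069 0.0205 0.0116] [ 0.045  0.013 -0.999]
```

Request:
apply_moves(commands=[[0.002,-0.001,0.02,0,-0.5],[0.002,-0.001,0.02,0,-0.5],[0.001,-0.0005,0.018,0,-0.5],[0,0,0.01,0,-0.5],[0,0,0.003,0,-0.5]])

```text
clock: 8.85
position: [0.4535, 0.143, 0.0097]
ee_rot: [0.71, 0.704, 0.022, 0.013]
ft_force: [-0.7, 0.7, 1.4]
grip_width: 0.748
```

Request:
apply_moves(commands=[[0,0,0,0,-0.4]])

```text
clock: 8.93
position: [0.4532, 0.1423, 0.0092]
ee_rot: [0.71, 0.704, 0.021, 0.013]
ft_force: [-0.8, -0.2, 0.5]
grip_width: 0.7
```

Run:
```python
from h import *
o=manip.get_obs(); print(o['position'].round(4),o['ft_force'].round(2),o['grip_width'],R.from_quat(o['ee_rot']).as_matrix()[:,2].round(3))
```

```text
[0.4532 0.1423 0.0092] [-0.85 -0.24  0.55] 0.6995127711323227 [ 0.049  0.011 -0.999]
```

Request:
apply_moves(commands=[[0.003,-0.0015,0.003,0,-0.4],[0.003,-0.001,0.004,0,-0.4],[0,0,0.003,0,-0.4],[0,0,0,0,-0.4]])

```text
clock: 9.27
position: [0.453, 0.1489, 0.0009]
ee_rot: [0.71, 0.703, 0.023, 0.014]
ft_force: [0.7, -0.4, -0.2]
grip_width: 0.701
```

Request:
apply_moves(commands=[[0,-0.001,0.002,0,-0.4],[0,0,0,0,0.2],[0,0,0,0,1],[0,0,0,0,1],[0,0,0,0,1]])

```text
clock: 9.68
position: [0.4528, 0.1494, 0.0001]
ee_rot: [0.71, 0.703, 0.024, 0.015]
ft_force: [0.3, 0.6, -0.7]
grip_width: 0.506
```

Run:
```python
from held import *
o=manip.get_obs(); print(o['position'].round(4),o['ft_force'].round(2),o['grip_width'],R.from_quat(o['ee_rot']).as_matrix()[:,2].round(3))
```

```text
[4.528e-01 1.494e-01 1.000e-04] [ 0.26  0.61 -0.66] 0.5057227504576478 [ 0.054  0.012 -0.998]
```

Request:
apply_moves(commands=[[0,0,-0.01,0,1],[0,0,-0.03,0,1],[0,0,-0.035,0,1],[0,0,-0.03,0,1],[0,0,-0.01,0,1]])

```text
clock: 10.1
position: [0.4432, 0.1471, 0.1186]
ee_rot: [0.71, 0.704, 0.02, 0.012]
ft_force: [-0.0, -0.1, -0.5]
grip_width: 0.507
```

Run:
```python
from held import *
p,d,K,T,W,Q=held(-.003,.035,.006)
print(manip.get_obs()['grip_width'])
save("w4.png",p); np.savez("w4.npz",p=p,Q=Q)
```

```text
tool z pct [-0.0066 -0.0058 -0.0052 -0.0045 -0.0034]
n 6432 x -0.0238 0.0222 y -0.0175 0.0175 mean [ 0.0006 -0.0001 -0.0051]
pos [0.4432 0.1471 0.1186] z axis [ 0.0463  0.0109 -0.9989] x axis [0.008 1.    0.011] F [-0.02 -0.12 -0.53] 10.1
0.5059920890422044
```

View pics/w4.png

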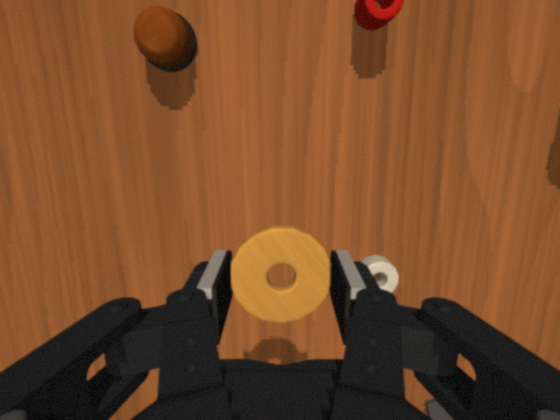

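The washer is held squarely, at (281,276) in the view. Off to the bolt.

Request:
apply_moves(commands=[[-0.02,0.002,0,0,1],[-0.034,0.005,0,0,1],[-0.034,0.005,0,0,1],[-0.034,0.005,0,0,1],[-0.034,0.004,0,0,1]])

```text
clock: 10.57
position: [0.4647, -0.0056, 0.1226]
ee_rot: [0.705, 0.709, 0.025, 0.014]
ft_force: [1.0, 0.5, 0.0]
grip_width: 0.507
```

Request:
apply_moves(commands=[[-0.03,0.003,0,0,1],[-0.015,0.002,0,0,1],[-0.005,0,0,0,1],[0,0,0,0,1]])

```text
clock: 10.9
position: [0.4688, -0.0657, 0.1224]
ee_rot: [0.708, 0.706, 0.025, 0.014]
ft_force: [-1.1, -0.2, -0.6]
grip_width: 0.504
```

Run:
```python
from held import *
p,d,K,T,W,Q=held(-.003,.035,.006)
```

```text
tool z pct [-0.0066 -0.0058 -0.0052 -0.0045 -0.0035]
n 6444 x -0.0236 0.022 y -0.0175 0.0175 mean [ 0.0006 -0.0002 -0.0051]
pos [ 0.4688 -0.0657  0.1224] z axis [ 0.0548  0.0145 -0.9984] x axis [0.003 1.    0.015] F [-1.14 -0.19 -0.57] 10.9
```

Request:
apply_moves(commands=[[-0.005,0.0005,0.01,0,1],[-0.004,0,0.01,0,1],[-0.0015,0,0.009,0,1],[0,0,0.004,0,1],[0,0,0,0,1]])

```text
clock: 11.37
position: [0.4708, -0.0702, 0.0851]
ee_rot: [0.705, 0.709, 0.025, 0.013]
ft_force: [-0.3, 0.5, -0.8]
grip_width: 0.51
```

Request:
apply_moves(commands=[[-0.003,0,-0.001,0,1],[-0.0026,0,0,0,1],[0,0,0,0,1]])

```text
clock: 11.62
position: [0.4704, -0.0751, 0.0853]
ee_rot: [0.704, 0.709, 0.024, 0.012]
ft_force: [-0.9, 0.0, -0.6]
grip_width: 0.51
```

Request:
apply_moves(commands=[[-0.0007,0.0004,0.002,0,1],[0,0,0.003,0,1],[0,-0.0001,0.003,0,1],[0,-0.0002,0.003,0,1]])

```text
clock: 11.95
position: [0.4723, -0.0759, 0.075]
ee_rot: [0.705, 0.709, 0.025, 0.014]
ft_force: [0.2, -0.4, -0.2]
grip_width: 0.508
```

Request:
apply_moves(commands=[[0,-0.0008,0.005,0,1],[0,-0.0005,0.005,0,1],[0,-0.0003,0.004,0,1],[0,-0.0002,0.003,0,1],[0,0,0,0,1]])

```text
clock: 12.37
position: [0.4707, -0.0754, 0.055]
ee_rot: [0.704, 0.709, 0.025, 0.013]
ft_force: [0.8, 0.5, -0.8]
grip_width: 0.509
```

Request:
apply_moves(commands=[[0,0,0.0015,0,1],[0,0,0.001,0,1],[0,0,0,0,1]])

```text
clock: 12.62
position: [0.4708, -0.0753, 0.0521]
ee_rot: [0.704, 0.709, 0.025, 0.013]
ft_force: [-0.2, 0.7, -0.2]
grip_width: 0.507
```

Release it about a millimetre up, and then retreat straight up.

Request:
apply_moves(commands=[[0,0,0.001,0,1],[0,0,0,0,1],[0,0,0,0,-0.3],[0,0,0,0,-0.4],[0,0,0,0,-0.4]])

```text
clock: 13.03
position: [0.4715, -0.0754, 0.0517]
ee_rot: [0.704, 0.709, 0.025, 0.013]
ft_force: [0.3, 0.5, 0.1]
grip_width: 0.701
```

Request:
apply_moves(commands=[[0,-0.001,-0.015,0,-0.4],[0,0,-0.03,0,-0.4],[0,0,-0.03,0,-0.4],[0.03,0.008,-0.015,0,-0.4],[0.035,0.008,0,0,-0.4]])

```text
clock: 13.45
position: [0.479, -0.017, 0.1462]
ee_rot: [0.708, 0.705, 0.023, 0.012]
ft_force: [1.3, 1.6, 0.1]
grip_width: 0.699
```

```bash
cat > stack.py <<'E'
from held import *
def stack(n):
    o=manip.get_obs(); print(o['clock'],o['position'].round(4),R.from_quat(o['ee_rot']).as_matrix()[:,2].round(3))
    p,d,K,T=cam("side"); W=cloud(d,K,T)
    r=np.hypot(W[...,0]-.471,W[...,1]+.0765)<.03
    z=W[r][:,2]; z=z[z>.018]; h,e=np.histogram(z,np.arange(.018,.09,.002)); print([(int(round(a*1000)),int(b)) for a,b in zip(e,h) if b])
    save(n,cv2.resize(p[240:360,200:360],None,fx=4,fy=4,interpolation=cv2.INTER_CUBIC))
E
python3 -c "
from stack import *
stack('s5.png')"
```

```text
13.45 [ 0.479  -0.017   0.1462] [ 0.051  0.015 -0.999]
[(18, 158), (20, 101), (22, 9), (24, 1), (36, 6), (38, 6), (40, 11), (46, 1), (48, 1), (50, 5), (52, 19), (54, 82), (56, 157), (58, 36), (60, 7), (62, 3), (64, 6), (66, 2), (68, 3), (70, 4), (72, 5), (74, 3), (76, 3), (78, 9), (80, 7), (82, 2)]
```

View pics/s5.png

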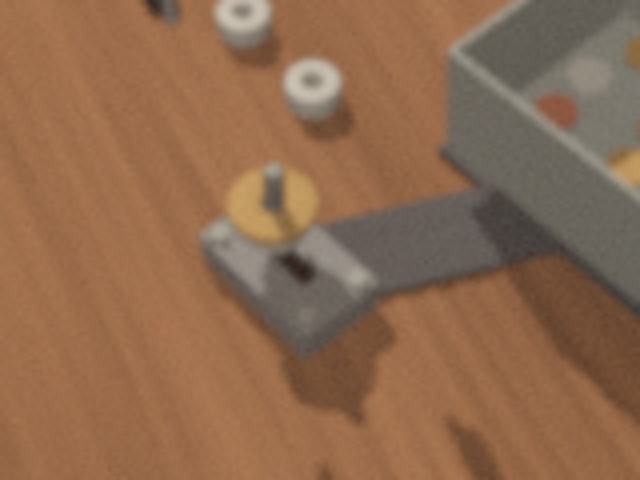

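The washer lies flat on the spacer at (273,205), with its top at about 57 mm. Now the bushing.

Request:
apply_moves(commands=[[0.036,0.003,0,0,-0.3],[0.036,0.003,0,0,-0.3],[0.036,0.003,0,0,-0.3],[0.036,0.003,0,0,-0.3],[0.036,0.003,0,0,-0.3]])

```text
clock: 13.92
position: [0.4957, 0.1707, 0.1508]
ee_rot: [0.709, 0.705, 0.025, 0.014]
ft_force: [0.6, -0.6, 0.0]
grip_width: 0.648
```

Request:
apply_moves(commands=[[0.036,0.003,0,0,-0.3],[0.034,0.002,0,0,-0.3],[0.02,0.001,0,0,-0.3],[0.01,0,0,0,-0.3],[0,0,0,0,-0.3]])

```text
clock: 14.33
position: [0.4994, 0.2843, 0.1524]
ee_rot: [0.705, 0.709, 0.027, 0.012]
ft_force: [1.1, 0.2, -0.2]
grip_width: 0.65
```

Run:
```python
from held import *
o=manip.get_obs(); print(o['clock'],o['position'].round(4),R.from_quat(o['ee_rot']).as_matrix().round(3).tolist(),o['grip_width'])
ring(.5125,.2825,.027,.025,.004)
```

```text
14.3333 [0.4994 0.2843 0.1524] [[-0.006, 0.999, 0.054], [1.0, 0.005, 0.021], [0.021, 0.054, -0.998]] 0.6499451101054519
604 mean [0.5119 0.2859 0.0266] rect [512.2 285.5] [24.8 25.1]
```

Request:
apply_moves(commands=[[0,0.006,0,7,-0.3],[0,0.005,0,7,-0.3],[0,0,0,7,-0.3],[0,0,0,7,-0.3],[0,0,0,7,-0.3]])

```text
clock: 14.8
position: [0.513, 0.2706, 0.1519]
ee_rot: [0.889, 0.457, 0.027, 0.006]
ft_force: [-0.1, -0.4, -0.0]
grip_width: 0.654
```

Request:
apply_moves(commands=[[0,0,0.01,7,-0.3],[0,0,0.01,7,-0.3],[0,0,0.01,7,-0.3],[0,0,0.01,7,-0.3],[0,0,0.01,7,-0.3]])

```text
clock: 15.22
position: [0.5201, 0.2576, 0.103]
ee_rot: [0.986, 0.161, 0.029, -0.001]
ft_force: [0.1, 0.6, 0.3]
grip_width: 0.648
```

Run:
```python
from held import *
o=manip.get_obs(); print(o['clock'],o['position'].round(4),R.from_quat(o['ee_rot']).as_matrix().round(3).tolist(),o['grip_width'],o['joint_pos'].round(2))
ring(.5125,.2825,.027,.025,.004)
```

```text
15.2167 [0.5201 0.2576 0.103 ] [[0.946, 0.318, 0.058], [0.318, -0.948, 0.011], [0.058, 0.008, -0.998]] 0.6479753278926516 [-0.44  0.31 -0.13  1.78  0.07  1.01 -1.85]
892 mean [0.5132 0.2852 0.0267] rect [512.9 285.2] [25.2 24.9]
```

Request:
apply_moves(commands=[[0,-0.01,0,7,-0.3],[-0.004,-0.01,0,7,-0.3],[-0.004,-0.008,0.01,4,-0.3],[-0.003,-0.002,0.01,0,-0.3],[0,0,0,0,-0.3]])

```text
clock: 15.68
position: [0.5055, 0.2743, 0.0795]
ee_rot: [1.0, 0.003, 0.028, -0.002]
ft_force: [-0.8, -1.6, -0.1]
grip_width: 0.647
```

Run:
```python
from held import *
o=manip.get_obs(); print(o['clock'],o['position'].round(4),R.from_quat(o['ee_rot']).as_matrix().round(3).tolist())
ring(.5125,.2845,.027,.025,.004)
```

```text
15.6833 [0.5055 0.2743 0.0795] [[0.998, 0.005, 0.055], [0.005, -1.0, 0.005], [0.055, -0.004, -0.998]]
1097 mean [0.5133 0.2851 0.0267] rect [512.8 284.9] [25.1 25. ]
```

Request:
apply_moves(commands=[[0.002,-0.006,0.01,0,-0.3],[0.0015,-0.004,0.015,0,-0.3],[0,0,0.02,0,-0.3],[0,0,0.015,0,-0.3],[0,0,0.005,0,-0.3]])

```text
clock: 16.15
position: [0.5185, 0.2831, 0.0157]
ee_rot: [0.999, 0.007, 0.031, -0.003]
ft_force: [-0.6, 0.1, -0.4]
grip_width: 0.652
```

Request:
apply_moves(commands=[[0,0,0,0,-0.3]])

```text
clock: 16.23
position: [0.5183, 0.2823, 0.0143]
ee_rot: [1.0, 0.007, 0.03, -0.003]
ft_force: [-0.0, -0.2, -0.8]
grip_width: 0.657
```

Request:
apply_moves(commands=[[-0.003,-0.0015,0.002,0,-0.3],[-0.0025,-0.001,0.002,0,-0.3],[0,0,0,0,-0.3]])

```text
clock: 16.48
position: [0.5137, 0.2846, 0.0108]
ee_rot: [0.999, 0.008, 0.031, -0.003]
ft_force: [-0.7, -0.7, -0.3]
grip_width: 0.649
```

Request:
apply_moves(commands=[[0,0,0,0,0.2],[0,0,0,0,1],[0,0,0,0,1],[0,0,0,0,1],[0,0,0,0,1]], squeeze=35)

```text
clock: 16.9
position: [0.5147, 0.2857, 0.0134]
ee_rot: [0.999, 0.008, 0.033, -0.004]
ft_force: [0.3, -0.7, -0.6]
grip_width: 0.291
```

Run:
```python
from held import *
o=manip.get_obs(); print(o['clock'],o['position'].round(4),o['ft_force'].round(2),o['grip_width'],R.from_quat(o['ee_rot']).as_matrix().round(3).tolist())
ring(.5125,.2845,.027,.025,.004)
```

```text
16.9 [0.5147 0.2857 0.0134] [ 0.3  -0.66 -0.64] 0.290872110696496 [[0.998, 0.017, 0.065], [0.017, -1.0, 0.008], [0.065, -0.007, -0.998]]
2928 mean [0.5155 0.2857 0.0274] rect [513.6 284.5] [25.7 47.2]
```

Request:
apply_moves(commands=[[0,0,-0.01,0,1],[0,0,-0.03,0,1],[0,0,-0.035,0,1],[0,0.01,-0.03,0,1],[-0.001,0.03,-0.01,0,1]])

```text
clock: 17.37
position: [0.5031, 0.2486, 0.1311]
ee_rot: [0.999, 0.012, 0.029, -0.004]
ft_force: [0.4, 0.1, 0.1]
grip_width: 0.289
```

Request:
apply_moves(commands=[[-0.003,0.034,0,0,1],[-0.003,0.034,0,0,1],[-0.003,0.034,0,0,1],[-0.003,0.034,0,0,1],[-0.003,0.034,0,0,1]])

```text
clock: 17.78
position: [0.494, 0.0761, 0.1383]
ee_rot: [0.999, 0.016, 0.035, -0.007]
ft_force: [0.7, -0.4, -0.3]
grip_width: 0.288
```

Request:
apply_moves(commands=[[-0.003,0.03,0,0,1],[-0.003,0.02,0,0,1],[-0.002,0.008,0,0,1],[0,0,0,0,1],[0,0,0,0,1]])

```text
clock: 18.2
position: [0.4867, 0.0077, 0.1409]
ee_rot: [0.999, 0.01, 0.037, -0.007]
ft_force: [1.1, 0.4, -0.7]
grip_width: 0.295
```

Run:
```python
from held import *
p,d,K,T,W,Q=held(-.015,.03,.006)
save("w6.png",p); o=manip.get_obs(); print(o['joint_pos'].round(2),o['grip_width'])
# red pixels near TCP, world frame
q=p.astype(int); red=(q[...,0]>1.8*q[...,1]+20)&(q[...,0]>2.2*q[...,2]) 
m=red&(np.hypot(Q[...,0],Q[...,1])<.03)&(Q[...,2]>-.04)&(Q[...,2]<.02)
P=W[m]; top=P[:,2].max(); t=P[P[:,2]>np.percentile(P[:,2],97)-.003]
print(len(P),"top",np.percentile(P[:,2],[50,90,97,99]).round(4),t[:,:2].min(0).round(4),t[:,:2].max(0).round(4),cv2.minAreaRect((t[:,:2]*1000).astype(np.float32)))
```

```text
tool z pct [-0.037  -0.0229 -0.0144 -0.0099  0.0059]
n 2810 x -0.0131 0.0122 y -0.0149 0.015 mean [ 0.001  -0.0005 -0.0141]
pos [0.4867 0.0077 0.1409] z axis [ 0.0745  0.0146 -0.9971] x axis [0.997 0.02  0.075] F [ 1.13  0.41 -0.68] 18.2
[-0.18  0.05  0.08  2.   -0.01  1.02 -1.65] 0.2909665913610696
3593 top [0.1545 0.1559 0.1563 0.1567] [ 0.4726 -0.0043] [0.498  0.0207] ((485.36962890625, 8.325230598449707), (25.223857879638672, 24.973569869995117), 44.55537414550781)
```

View pics/w6.png

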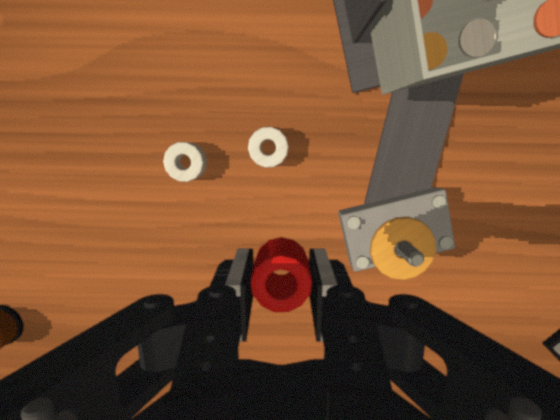

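The bushing is held upright at (281,275), and the washer and bolt are ahead at (405,250). I'll move above the bolt.

Request:
apply_moves(commands=[[-0.003,0.025,0,0,1],[-0.003,0.025,0.003,0,1],[-0.003,0.016,0.006,0,1],[-0.002,0.006,0.008,0,1],[0,0,0,0,1]])

```text
clock: 18.67
position: [0.4811, -0.0564, 0.1222]
ee_rot: [0.999, 0.018, 0.038, -0.008]
ft_force: [0.3, 0.3, -0.0]
grip_width: 0.289
```

```bash
cat > bush.py <<'E'
from held import *
def bush():
    o=manip.get_obs(); print(o['clock'],o['position'].round(4),R.from_quat(o['ee_rot']).as_matrix().round(3)[:,[0,2]].T.tolist(),o['ft_force'].round(2))
    p,d,K,T=cam("wrist"); W=cloud(d,K,T); Q=(W-o['position'])@R.from_quat(o['ee_rot']).as_matrix()
    q=p.astype(int); red=(q[...,0]>1.8*q[...,1]+20)&(q[...,0]>2.2*q[...,2])
    m=red&(np.hypot(Q[...,0],Q[...,1])<.03)&(Q[...,2]>-.04)&(Q[...,2]<.02); P=W[m]
    z=np.percentile(P[:,2],97); t=P[P[:,2]>z-.003]
    print("top",z.round(4),np.round(cv2.minAreaRect((t[:,:2]*1000).astype(np.float32))[0],1))
    # bolt under/near
    k=(np.hypot(W[...,0]-.471,W[...,1]+.0765)<.012)&(W[...,2]>.062)&(W[...,2]<.084)&~red; print("bolt px",k.sum(),np.median(W[k],0).round(4) if k.sum() else 0)
    return p
if __name__=="__main__": bush()
E
python3 bush.py
python3 - <<'E'
from h import *
E
```

```text
18.6667 [ 0.4811 -0.0564  0.1222] [[0.996, 0.036, 0.077], [0.076, 0.018, -0.997]] [ 0.31  0.3  -0.02]
top 0.1377 [479.7 -56. ]
bolt px 90 [ 0.4761 -0.0749  0.0681]
```

Request:
apply_moves(commands=[[-0.004,0.008,0.006,0,1],[-0.004,0.008,0.006,-1,1],[-0.003,0.004,0.006,-1,1],[0,0,0.003,0,1],[0,0,0,0,1]])

```text
clock: 19.13
position: [0.474, -0.0705, 0.0996]
ee_rot: [0.998, 0.041, 0.039, -0.008]
ft_force: [-0.9, 0.2, -0.1]
grip_width: 0.292
```

```bash
python3 bush.py
```

```text
19.1333 [ 0.474  -0.0705  0.0996] [[0.994, 0.081, 0.079], [0.078, 0.02, -0.997]] [-0.88  0.23 -0.14]
top 0.1151 [472.8 -70.2]
bolt px 10 [ 0.4761 -0.079   0.0629]
```

Request:
apply_moves(commands=[[-0.001,0.003,0,0,1],[-0.001,0.003,0,0,1],[-0.0003,0,0.002,0,1],[0,0,0,0,1]])

```text
clock: 19.52
position: [0.4734, -0.0757, 0.0984]
ee_rot: [0.998, 0.042, 0.04, -0.008]
ft_force: [0.2, 0.3, 0.4]
grip_width: 0.288
```

```bash
python3 bush.py
```

```text
19.5167 [ 0.4734 -0.0757  0.0984] [[0.993, 0.083, 0.081], [0.079, 0.02, -0.997]] [0.16 0.29 0.39]
top 0.1138 [472.  -75.3]
bolt px 0 0
```

Δ is now about (-1.0, -0.8) mm. I'll correct that while descending slowly.

Request:
apply_moves(commands=[[-0.0012,0.0008,0.002,0,1],[-0.0002,0,0.003,0,1],[-0.0002,0,0.003,0,1],[-0.0002,0,0.003,0,1]])

```text
clock: 19.9
position: [0.4732, -0.0765, 0.0873]
ee_rot: [0.998, 0.042, 0.041, -0.008]
ft_force: [-0.5, -0.2, -0.3]
grip_width: 0.287
```

Request:
apply_moves(commands=[[-0.0008,0,0.004,0,1],[-0.0004,0,0.004,0,1],[-0.0003,0,0.004,0,1],[-0.0002,0,0.002,0,1],[0,0,0,0,1]])

```text
clock: 20.32
position: [0.4722, -0.0763, 0.0706]
ee_rot: [0.998, 0.042, 0.04, -0.008]
ft_force: [0.3, -0.5, 1.1]
grip_width: 0.286
```

Request:
apply_moves(commands=[[0,0,0.001,0,1],[0,0,0.0015,0,1],[0,0,0.0015,0,1]], squeeze=50)

```text
clock: 20.57
position: [0.473, -0.0763, 0.0671]
ee_rot: [0.998, 0.042, 0.041, -0.008]
ft_force: [-2.1, 1.0, 4.2]
grip_width: 0.282
```

Request:
apply_moves(commands=[[0,0,0.0015,0,1],[0,0,0.0015,0,1]])

```text
clock: 20.73
position: [0.4732, -0.0763, 0.0642]
ee_rot: [0.998, 0.042, 0.041, -0.008]
ft_force: [-2.0, 0.2, 4.5]
grip_width: 0.285
```

Request:
apply_moves(commands=[[-0.0006,0,0.0015,0,1],[-0.0003,0,0.0015,0,1]])

```text
clock: 20.9
position: [0.473, -0.0763, 0.0612]
ee_rot: [0.998, 0.042, 0.041, -0.008]
ft_force: [-1.0, -0.4, 4.3]
grip_width: 0.282
```

Request:
apply_moves(commands=[[-0.0002,0,0.0015,0,1],[0,0,0.001,0,1]])

```text
clock: 21.07
position: [0.4731, -0.0763, 0.0585]
ee_rot: [0.998, 0.042, 0.041, -0.008]
ft_force: [-1.8, 0.6, 6.1]
grip_width: 0.284
```

Request:
apply_moves(commands=[[-0.0002,0,0.001,0,1]])

```text
clock: 21.15
position: [0.4737, -0.0763, 0.0581]
ee_rot: [0.998, 0.042, 0.042, -0.008]
ft_force: [-6.0, 1.8, 21.6]
grip_width: 0.283
```

Request:
apply_moves(commands=[[0,0,0.001,0,1]])

```text
clock: 21.23
position: [0.4745, -0.0763, 0.0582]
ee_rot: [0.998, 0.042, 0.043, -0.008]
ft_force: [-8.4, 1.2, 22.1]
grip_width: 0.286
```

Request:
apply_moves(commands=[[0,0,0.001,0,1]])

```text
clock: 21.32
position: [0.4748, -0.0762, 0.0582]
ee_rot: [0.998, 0.042, 0.043, -0.009]
ft_force: [-11.6, 0.1, 23.3]
grip_width: 0.283
```

A hard stop at about 22 N, with TCP height matching home. I'll ease off, let go and retreat.

Request:
apply_moves(commands=[[-0.0015,0,-0.0005,0,1],[0,0,0,0,0.2],[0,0,0,0,0],[0,0,0,0,-0.1]])

```text
clock: 21.65
position: [0.4732, -0.0762, 0.0583]
ee_rot: [0.998, 0.042, 0.043, -0.009]
ft_force: [-0.6, -0.2, -0.5]
grip_width: 0.547
```

Request:
apply_moves(commands=[[-0.001,0,-0.012,0,-0.1],[-0.002,0,-0.025,0,-0.1],[0,0,-0.03,0,-0.1],[0,-0.02,-0.02,0,-0.1],[0,-0.035,0,0,-0.1]])

```text
clock: 22.07
position: [0.456, -0.0279, 0.1456]
ee_rot: [0.998, 0.037, 0.04, -0.008]
ft_force: [1.5, 1.2, 0.6]
grip_width: 0.55
```

Request:
apply_moves(commands=[[0,-0.03,0,0,-0.1],[0,-0.01,0,0,-0.1],[0,0,0,0,-0.1]])

```text
clock: 22.32
position: [0.4531, 0.0191, 0.1477]
ee_rot: [0.998, 0.04, 0.041, -0.009]
ft_force: [-0.2, -0.4, -0.6]
grip_width: 0.549
```

Run:
```python
from stack import *
stack('s7.png')
for c in ["side","scene","wrist"]:
    p,d,K,T=cam(c); W=cloud(d,K,T); q=p.astype(int); red=(q[...,0]>1.8*q[...,1]+20)&(q[...,0]>2.2*q[...,2])
    g=(np.hypot(W[...,0]-.471,W[...,1]+.0765)<.035)
    P=W[red&g]; print(c,"red",len(P),np.percentile(P[:,2],[2,50,90,97]).round(4) if len(P) else 0)
    B=W[g&(np.hypot(W[...,0]-.471,W[...,1]+.0765)>.0155)&(np.hypot(W[...,0]-.471,W[...,1]+.0765)<.021)&(W[...,2]>.035)&(W[...,2]<.06)]; print(" washer top",len(B),np.median(B[:,2]).round(4) if len(B) else 0)
    if c=="side":
        f=np.load("side0.npz"); a=cv2.absdiff(f["p"],p).max(2);
```

```text
22.3167 [0.4531 0.0191 0.1477] [ 0.082  0.021 -0.996]
[(18, 123), (20, 87), (22, 12), (24, 7), (26, 6), (28, 8), (30, 2), (32, 2), (38, 2), (40, 5), (42, 41), (44, 98), (46, 58), (48, 10), (50, 9), (52, 9), (54, 9), (56, 4), (58, 14), (60, 8), (62, 5), (64, 9), (66, 8), (68, 7), (70, 21), (72, 49), (74, 19), (76, 6), (78, 6), (80, 10), (82, 1)]
side red 116 [0.0497 0.0702 0.0743 0.075 ]
 washer top 90 0.045
scene red 76 [0.0468 0.0658 0.075  0.0763]
 washer top 44 0.046
wrist red 1237 [0.0502 0.0722 0.0735 0.074 ]
 washer top 838 0.045
```

View pics/s7.png

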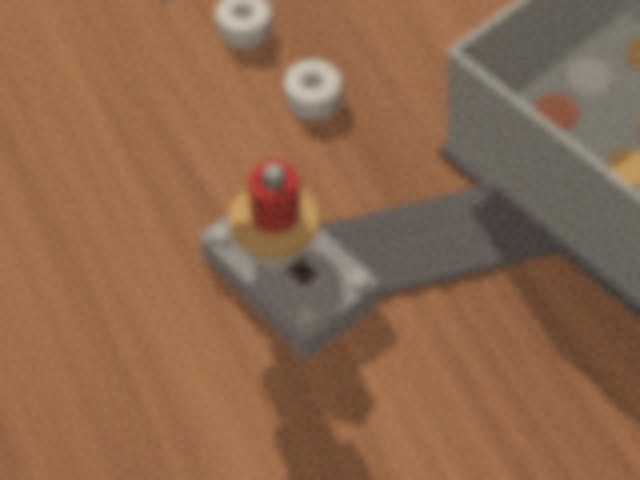

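The side view shows the full stack: red bushing at (274,195) on the washer at (275,225), down on the block. The washer top reads 45–46 mm (46 when home) and the bushing top about 74 mm (74 when home). Handing in.

```bash
python3 -c "
from h import *
print(workorder.hand_in())"
```

```text
the job is handed in; nothing more can be done
None
```

The stop post is rebuilt and handed in at about 22.5 s of robot time. I threaded the spacer farthest from the base, let go, threaded the washer, let go, then threaded the bushing. With the bushing still gripped, I pushed the stack down to a hard stop and let go.

**Push force:** The collar slid under about 4–6 N. At the stop the vertical force was 22–23 N. A sideways load of up to about 12 N came with it for a moment, so the combined force peaked at about 26 N, right at the 25 N limit.

**Stack height:** All three cameras agree with the home heights within their error. The washer top reads 45–46 mm (46 expected) and the bushing top about 74 mm (74 expected). The gripper was clear of everything when I handed in.

**Not checked:**
- I did not see the collar's underside on the block directly. That it is home is inferred from the hard stop and these heights.
- I saw no contact with the bin or the other things, but I made no separate check that they had not moved.

**Tool tilt:** The tool slowly drifted to about 4.7° off vertical during the moves. I turned it a quarter turn before gripping the bushing so that the bushing stayed upright.

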